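# Load and touch-run the vortex mixer

## Robot

A 6-joint arm with a two-finger parallel gripper is mounted at the origin on a cart in front of the work surface, level with it; the furniture and walls round the work are solid. World frame = base frame: x ahead of the robot, y to its left, z up, the work surface at z = 0. Lengths are in m, angles in rad, forces in N, time in s.
With the tool pointing down it reaches from about 0.25 to 0.775 m from the base axis. Payload 4 kg.
Tool frame: the origin (TCP) lies between the finger pads, 19 mm behind the fingertips; this is the grasp point; z points along the fingers, y is the line along which they close (so a half turn about z gives the same grasp; the last joint's range is limited). The gripper opens to 94 mm and grips with 3 to 60 N. Pads are 16 mm wide; open, the fingers measure 119 mm over their backs; the gripper's body (75 mm by 177 mm) begins 78 mm behind the grasp point.
Start: joints at [1.171, 0.087, 1.371, -0, 1.684, -0.103], TCP at [0.161, 0.526, 0.224] pointing down, gripper open.
Joint ranges: [-3.1, 3.1], [-0.76, 2.03], [0.27, 2.55], [-1.08, 4.22], [0.17, 2.65], [-2.57, 2.57]. Speed limits (rad/s): [2.79, 2.79, 3.14, 3.14, 3.14, 3.14].

## Interface

Orientations are given as [roll, pitch, yaw] about the fixed x, y, z axes, in that order (R = Rz(yaw) Ry(pitch) Rx(roll)).
In Python, from bench import * gives the robot as it stands. The module is installed in compiled form; this text tells all that it offers.
- The arm moves only by the tool servo_tool, never from a script. Its argument "targets" is a list of rows, each a list of 4 numbers: the shift along the tool's x, y, z in cm, then the turn about the tool's z in degrees. A call has 1 to 8 rows; each row is the pose to reach, as a shift and turn from the pose commanded when the call began, along the tool's axes at that moment; what a row does not reach only later rows make up. A row lasts 1/8 s, in which the tool goes at most 62.5 mm and 10.7 degrees, less where a joint would pass 70% of its speed; a pose out of reach is approached as far as the arm can. A call with a gripper value outside its range is refused whole. "claw" is the closure in counts, from 0 (fully open) to 255 (shut), set as the call begins (left out, the last holds). The fingers move at their own pace and stop on an object; the grip force is fixed at half the most. Time passes only in rows, so rows that repeat a pose let the fingers close. It gives the time, the measured TCP pose, the force, the opening and the grip force at its end, in the units of the state.
- get_obs(): the state, without advancing time (a new reading comes with each control period).
- snapshot(name): name is "side" or "top"; returns the picture (480x640x3 uint8, blue, green, red); there is no depth.
- camera_model(name): a dict with "camera_matrix" (3x3 intrinsics, pixels), "camera_from_world" (4x4, takes a point from world to camera coordinates). Camera axes: x right, y up, looking along -z (the intrinsics and any distortion apply to the point x, -y, -z); pixel columns grow to the right and rows downward; lengths in m; the calibration is good to about 2 mm. A picture is of the moment at which its call begins. camera_model takes no time and is no camera call.
- close_job(): hands the job in; it is judged then, once.
The state is a dict: "time": time; "joint_positions": joint angles; "qvel": joint speeds; "joint_torque": joint torques, N m; "tool_pos": TCP position; "ee_rot": TCP orientation; "wrist_force": force on the tool from outside, world axes, zero at the start; "wrist_torque": the same for the moment, N m; "width": finger opening in m; "finger_force": force on a finger pad.
Only numpy, scipy, OpenCV 4.12 (cv2) and the standard library are available. Lean on these libraries where they do the work, as an engineer would, in place of code of your own. Each camera call takes 0.05 s, during which the arm holds its last target. There are 200 camera calls.

## Task

Finish loading the vortex mixer: the vial of position 1 already stands in the head; take vial 2 and then vial 3 from the rack and seat each, upright and fully down, in the cup of its own number. Then start the mixer by pressing the pad in the middle of its sprung head down with the fingertips, about 8 mm (a little over half of its travel: let up it stops, pressed to the bottom it stalls), and finish while still holding it down there, touching no vial. Leave vial 1 and the things standing around alone.

Things in the scene. Friction and masses are not known exactly. Their poses are not given: they have to be found in the camera images.
- mixer: vortex mixer, a heavy round white housing that cannot shift, 142 mm across at the foot, with a control nose, grey panel and black knob on its front (its -x side; the knob ends 88 mm from the axis). Origin at the centre of its underside, z up along the head's axis. On it rides a round black head, 128 mm across, its upper face 105 mm above the bench when up.
- mixer_head: the sprung head: a black disc 128 mm across with three grey vial cups round a press pad. It slides only straight down in the mixer: 14 mm from rest to the bottom stop. Pressing takes about 4 N to start plus 1 N per mm, about 12 N at 8 mm, and it springs back when let up. Origin: centre of the disc's underside, 96 mm above the bench when up; disc 9 mm thick.
- pad_top (a point): centre of the top of the press pad, a flat black rubber button 27 mm across on a stem in the middle of the head, moving with it; 131 mm above the bench when the head is up, 2 mm above the cup rims. A circle of 25 mm radius about it is free between the cups, of 31 mm between standing vials.
- cup1 (a point): position 1; point: centre of the cup's inner floor, 108 mm above the bench when up. Bore 25.6 mm, 29 at the mouth; rim 21 above the floor, outside 32 to 36; cup centres 43 mm from the head's axis, 74 apart. The cup already filled, at the mixer's front over the control panel; 2 and 3 follow clockwise seen from above (1, 2 or 3 white dots beside each cup).
- cup2 (a point): position 2; point: centre of the cup's inner floor, 108 mm above the bench when up. Bore 25.6 mm, 29 at the mouth; rim 21 above the floor, outside 32 to 36; cup centres 43 mm from the head's axis, 74 apart. It is the next cup clockwise, seen from above, after the filled one.
- cup3 (a point): position 3; point: centre of the cup's inner floor, 108 mm above the bench when up. Bore 25.6 mm, 29 at the mouth; rim 21 above the floor, outside 32 to 36; cup centres 43 mm from the head's axis, 74 apart. It is the next cup anticlockwise, seen from above, after the filled one.
- rack: aluminium vial rack that cannot shift, a block 46 x 144 x 30 mm (x, y, z) with three holes of 25.5 mm, 22 deep, in a row along its y axis at +48 (hole 1, empty), 0 (hole 2) and -48 mm (hole 3); 1, 2 or 3 small dark dots beside each hole. Origin at the centre of its underside.
- vial_1: vial 1, in cup 1 of the mixer: glass vial with a white ribbed screw cap, 23 mm in diameter (cap 22), 58 tall, cap from 46 up, 16 g; origin at the centre of its underside, z along its axis.
- vial_2: vial 2, in the middle hole of the rack, next to the empty hole; its underside is 8 mm above the bench, 36 mm of it stands out of the rack: glass vial with a white ribbed screw cap, 23 mm in diameter (cap 22), 58 tall, cap from 46 up, 16 g; origin at the centre of its underside, z along its axis.
- vial_3: vial 3, in the end hole of the rack, farthest from the empty hole; its underside is 8 mm above the bench, 36 mm of it stands out of the rack: glass vial with a white ribbed screw cap, 23 mm in diameter (cap 22), 58 tall, cap from 46 up, 16 g; origin at the centre of its underside, z along its axis.
- wash_bottle: bystander: clear squeeze wash bottle with a bent spout, 56 x 87 x 176 mm; origin under its middle.
- amber_bottle: bystander: amber glass reagent bottle with black cap, 46 mm across, 86 tall; origin at the centre of its underside. To the right of it stands the fixed stereo microscope (x 0.40 to 0.70 m, y below -0.48 m, 0.35 m tall), not part of the job: keep the arm clear of it when coming in from the right.
- tub: bystander: milky round lidded tub, 61 mm across, 26 tall; origin at the centre of its underside.

How it is judged:
By the outcome, as a careful person would: the job done as asked, in the order asked, and still so for the second after the job is handed in, while the arm keeps its last pose, push and grip.
It also fails if it takes over 64 s, if anything falls off the work surface, if the arm or the gripper's body presses on something with over 40 N, if the wrist force passes 120 N, or if a joint passes its speed limit or range.

## Working session

There is one attempt and no reset: what is moved stays moved. The work goes in short steps, Python scripts to look and compute and a tool call to move; the robot and the scene stay as the last step left them, time stands still between calls to the robot, and variables do not carry over. Pictures are saved under pics/ and viewed, at most 10 in all, crops included, and the job is handed in when it is done.

Besides the shell and the picture viewer there is one more tool, called by a JSON object that holds its "name" and its "arguments". servo_tool: Moves the arm, as the interface text tells. Its arguments: {"type":"object","properties":{"targets":{"type":"array"},"claw":{"type":"number"}},"required":["targets"]}

```bash
mkdir -p pics; python3 - <<'E'
from bench import *
import cv2,numpy as np
np.set_printoptions(precision=4,suppress=True)
for n in("side","top"):
    cv2.imwrite(f"pics/{n}0.png",snapshot(n)); m=camera_model(n); print(n,m)
o=get_obs(); print(o)
E
```

```text
side {'camera_matrix': array([[612.3308,   0.    , 320.6143],
       [  0.    , 612.3308, 229.2187],
       [  0.    ,   0.    ,   1.    ]]), 'camera_from_world': array([[ 0.5132, -0.8583,  0.0043, -0.3072],
       [ 0.7533,  0.4528,  0.477 , -0.4845],
       [-0.4114, -0.2416,  0.8789, -1.5796],
       [ 0.    ,  0.    ,  0.    ,  1.    ]])}
top {'camera_matrix': array([[543.559 ,   0.    , 319.9531],
       [  0.    , 543.559 , 240.3873],
       [  0.    ,   0.    ,   1.    ]]), 'camera_from_world': array([[ 0.0283, -0.9996,  0.0011, -0.0341],
       [ 0.975 ,  0.0278,  0.2203, -0.5966],
       [-0.2202, -0.0052,  0.9754, -1.2355],
       [ 0.    ,  0.    ,  0.    ,  1.    ]])}
{'time': 0.1, 'joint_positions': array([ 1.1709,  0.0879,  1.372 , -0.    ,  1.6836, -0.1031]), 'qvel': array([ 0.0013, -0.0009, -0.0022, -0.0009,  0.0007,  0.002 ]), 'joint_torque': array([  0.0027, -34.1254, -30.3301,   0.072 ,   0.0305,  -0.0001]), 'tool_pos': array([0.1607, 0.5255, 0.2233]), 'ee_rot': array([-3.1397, -0.0002,  2.8448]), 'wrist_force': array([ 0.6087, -0.7153, -0.2684]), 'wrist_torque': array([-0.0217, -0.0048, -0.009 ]), 'finger_force': 0.0, 'width': 0.09431614298845166}
```

View pics/side0.png

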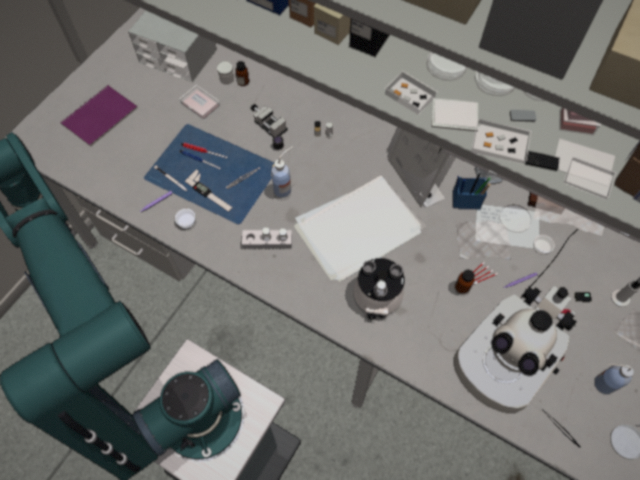

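View pics/top0.png

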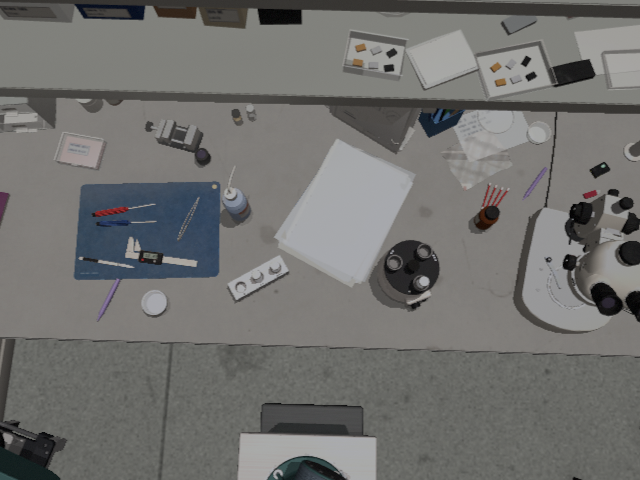

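The side view shows the rack at about (267,238) and the mixer at (380,280). In the top view the rack is at (258,278), with its empty hole at (240,287) and vials at (257,275) and (275,267). The mixer head is at (411,262), with vial 1 at (421,282) at the front and empty cups at (424,251) and (394,262). Next I'll enlarge these regions.

```bash
python3 - <<'E'
import cv2,numpy as np
t=cv2.imread("pics/top0.png"); s=cv2.imread("pics/side0.png")
f=lambda im,x,y:cv2.resize(im[y:y+75,x:x+100],None,fx=4,fy=4,interpolation=cv2.INTER_CUBIC)
cv2.imwrite("pics/crop0.png",np.vstack([np.hstack([f(t,210,240),f(t,360,235)]),np.hstack([f(s,217,205),f(s,330,250)])]))
E
```

```text
(no output)
```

View pics/crop0.png

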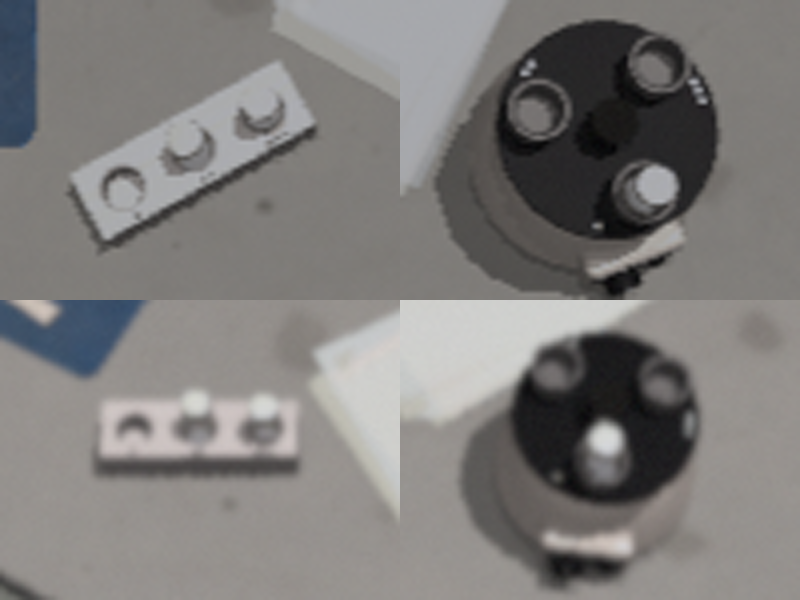

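```bash
cat > h.py <<'E'
import cv2,numpy as np
from bench import *
np.set_printoptions(precision=4,suppress=True)
def ray(n,u,v,z):
    m=camera_model(n);K=m["camera_matrix"];T=m["camera_from_world"];R=T[:3,:3];c=-R.T@T[:3,3]
    d=R.T@np.array([(u-K[0,2])/K[0,0],-(v-K[1,2])/K[1,1],-1]);return (c+d*(z-c[2])/d[2])[:2]
def proj(n,p):
    m=camera_model(n);K=m["camera_matrix"];T=m["camera_from_world"];q=T[:3,:3]@np.array(p)+T[:3,3]
    return np.array([K[0,0]*q[0]/-q[2]+K[0,2],K[1,1]*-q[1]/-q[2]+K[1,2]])
E
python3 - <<'E'
from h import *
off={'top':[(210,240),(360,235)],'side':[(217,205),(330,250)]}
im={n:cv2.imread(f"pics/{n}0.png") for n in off}
pts={'top':dict(corn=[(68,175),(280,60),(317,125),(105,240)],cap2=(185,140),cap3=(260,105),h1=(122,188)),
 'side':dict(cap2=(195,402-300),cap3=(265,404-300))}
for n in off:
    ox,oy=off[n][0]; f=lambda p,z:ray(n,ox+p[0]/4,oy+p[1]/4,z)
    for k,p in pts[n].items():
        if k=='corn':
            c=np.array([f(q,.03) for q in p]);print(n,'rack c',c.mean(0),'sides',[np.linalg.norm(c[i]-c[i-1]) for i in range(4)]);d=c[0]+c[3]-c[1]-c[2];print('rack yaw',np.degrees(np.arctan2(d[1],d[0]))-90)
        else: print(n,k,f(p,.03 if k=='h1' else .066))
    ox,oy=off[n][1]
    g=cv2.cvtColor(im[n],cv2.COLOR_BGR2GRAY)[oy:oy+75,ox:ox+100]
    m=(g<50).astype(np.uint8); cs,_=cv2.findContours(m,0,1); c=max(cs,key=cv2.contourArea)
    h=cv2.convexHull(c)[:,0,:]; w=np.array([ray(n,ox+q[0],oy+q[1],.105) for q in h])
    (cx,cy),r=cv2.minEnclosingCircle((w*1000).astype(np.float32)); print(n,'head',cx,cy,'r',r)
    C=dict(top=dict(cup2=(138,108),cup3=(257,65),cap1=(256,186),pad=(213,122)),side=dict(cup2=(157,66),cup3=(265,80),cap1=(204,140)))[n]
    for k,p in C.items(): print(n,k,ray(n,ox+p[0]/4,oy+p[1]/4,dict(cup2=.129,cup3=.129,cap1=.166,pad=.131)[k]))
for n in('side','top'):print(n,'cam',-camera_model(n)['camera_from_world'][:3,:3].T@camera_model(n)['camera_from_world'][:3,3])
E
```

```text
top rack c [0.5092 0.1301] sides [np.float64(0.0459399769100184), np.float64(0.14557028203296146), np.float64(0.04646409844171531), np.float64(0.1446220240621943)]
rack yaw 30.675311927883357
top cap2 [0.5093 0.1309]
top cap3 [0.5315 0.0876]
top h1 [0.4846 0.1717]
top head 531.9515380859375 -228.62010192871094 r 63.22038650512695
top cup2 [ 0.538  -0.1871]
top cup3 [ 0.5647 -0.2546]
top cap1 [ 0.4898 -0.2461]
top pad [ 0.5308 -0.2291]
side cap2 [0.5154 0.135 ]
side cap3 [0.54   0.0908]
side head 534.53759765625 -225.9207763671875 r 61.14635467529297
side cup2 [ 0.5406 -0.1862]
side cup3 [ 0.5687 -0.2531]
side cap1 [ 0.4935 -0.2433]
side cam [-0.1272 -0.4258  1.6207]
top cam [ 0.3105 -0.0239  1.3366]
```

```bash
cat >> h.py <<'E'
def go(x,y,z,phi):
    o=get_obs();p=o["tool_pos"];yaw=o["ee_rot"][2];R=cv2.Rodrigues(np.array([0,0,yaw]))[0]@np.diag([1,-1,-1])
    d=(np.radians(phi)+np.pi/2-yaw+np.pi)%(2*np.pi)-np.pi
    print("shift cm",R.T@(np.array([x,y,z])-p)*100,"turn",-np.degrees(d),"| pos",p,"phi",np.degrees(yaw)-90,"q",o["joint_positions"])
E
python3 - <<'E'
from h import *
for n,b in(('top',(236,212)),('side',(283,190))): print(n,'bottle',ray(n,*b,.03),ray(n,*b,.09))
go(.511,.1325,.16,25)
E
```

```text
top bottle [0.6721 0.1943] [0.6555 0.1843]
side bottle [0.6753 0.1802] [0.645  0.1573]
shift cm [-44.9949 -27.3405   6.3258] turn 47.99375960159423 | pos [0.1607 0.5255 0.2233] phi 72.99375960159423 q [ 1.1709  0.0879  1.372  -0.      1.6836 -0.1031]
```

{"name": "servo_tool", "arguments": {"targets": [[-3.8,-2.3,0,0],[-7.6,-4.6,0,0],[-11.4,-6.9,0,0],[-15.2,-9.2,0,0],[-19,-11.5,0,0],[-22.8,-13.8,0,0],[-26.6,-16.1,0,0],[-30.4,-18.4,0,0]], "claw": 90}}

```text
time: 1.1
tool_pos: [0.3983, 0.2598, 0.2238]
ee_rot: [-3.141, -0.001, 2.845]
wrist_force: [0.6, -0.4, 0.4]
width: 0.0611
finger_force: 0.0
```

{"name": "servo_tool", "arguments": {"targets": [[-3,-1.8,1,6],[-6,-3.6,2,12],[-9,-5.4,3,18],[-12,-7.2,4,24],[-14.6,-8.9,5,30],[-14.6,-8.9,6,36],[-14.6,-8.9,6.3,42],[-14.6,-8.9,6.3,48]]}}

```text
time: 2.1
tool_pos: [0.5108, 0.133, 0.16]
ee_rot: [-3.139, -0.001, 2.003]
wrist_force: [0.0, -0.2, 0.1]
width: 0.0609
finger_force: 0.0
```

```bash
python3 - <<'E'
from h import *
go(.511,.1325,.052,25)
f=lambda n,x,y:cv2.resize(snapshot(n)[y:y+75,x:x+100],None,fx=4,fy=4,interpolation=cv2.INTER_CUBIC)
print(proj('top',(.511,.1325,.066)),proj('side',(.511,.1325,.066)),get_obs()['width'])
cv2.imwrite("pics/c1.png",np.hstack([f('top',210,240),f('side',217,205)]))
E
```

```text
shift cm [-0.0547 -0.0019 10.8041] turn -0.22792897201792797 | pos [0.5108 0.133  0.16  ] phi 24.772071027982065 q [ 0.1472  0.0612  1.526   0.0001  1.5567 -0.2851]
[255.6078 274.2798] [265.6292 232.0305] 0.0609257856333279
```

View pics/c1.png

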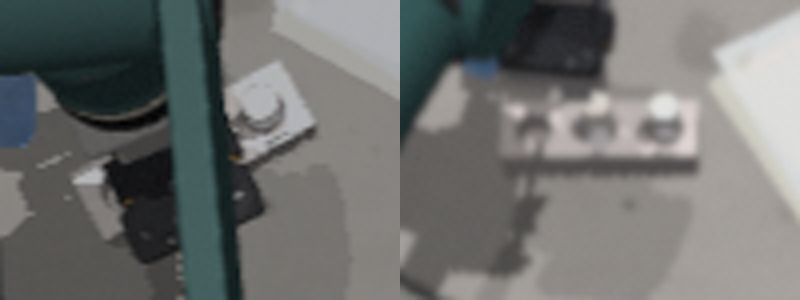

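The top view shows the gripper over vial 2. In the side view the cap at (597,100) in the crop lies between the fingers' line. I'll descend and close.

{"name": "servo_tool", "arguments": {"targets": [[0,0,2,0],[0,0,4,0],[0,0,6,0],[0,0,8,0],[0,0,9.3,0],[0,0,10.2,0],[0,0,10.8,0],[0,0,10.8,0]]}}

```text
time: 3.2
tool_pos: [0.5113, 0.1333, 0.0532]
ee_rot: [-3.141, -0.0, 2.007]
wrist_force: [0.8, 0.7, -0.5]
width: 0.061
finger_force: 0.0
```

{"name": "servo_tool", "arguments": {"targets": [[0,0,0,0],[0,0,0,0],[0,0,0,0],[0,0,0,0]], "claw": 255}}

```text
time: 3.7
tool_pos: [0.5115, 0.1333, 0.0535]
ee_rot: [3.141, 0.0, 2.007]
wrist_force: [0.1, -0.2, 0.0]
width: 0.0244
finger_force: 0.0
```

{"name": "servo_tool", "arguments": {"targets": [[0,0,0,0],[0,0,0,0]]}}

```text
time: 3.95
tool_pos: [0.5114, 0.1333, 0.0534]
ee_rot: [3.141, -0.0, 2.007]
wrist_force: [-0.2, 1.0, 0.8]
width: 0.0222
finger_force: 29.9
```

{"name": "servo_tool", "arguments": {"targets": [[0,0,-1.5,0],[0,0,-4,0],[0,0,-7,0],[0,0,-10,0],[0,0,-13,0],[0,0,-16,0],[0,0,-18,0],[0,0,-18,0]]}}

```text
time: 4.95
tool_pos: [0.5122, 0.1335, 0.2364]
ee_rot: [3.137, 0.001, 2.007]
wrist_force: [0.6, -0.2, -0.6]
width: 0.0224
finger_force: 29.9
```

{"name": "servo_tool", "arguments": {"targets": [[-3,-1.1,0,4],[-7,-2.55,0,8],[-11.5,-4.2,0,12],[-16,-5.85,0,16],[-20.5,-7.5,0,20],[-25,-9.1,0,25],[-28.5,-10.4,0,30],[-30.1,-11,0,33]]}}

```text
time: 5.95
tool_pos: [0.5381, -0.1875, 0.2319]
ee_rot: [-3.139, -0.001, 1.427]
wrist_force: [-0.3, 0.9, -1.1]
width: 0.0225
finger_force: 29.9
```

```bash
python3 - <<'E'
from h import *
go(.5385,-.1858,.18,-8)
o=get_obs();print(o['width'],o['finger_force'])
p=o['tool_pos']
for n in('top','side'):print(n,[proj(n,p+[0,0,d]) for d in(.0126,-.0454)])
f=lambda n,x,y:cv2.resize(snapshot(n)[y:y+90,x:x+100],None,fx=4,fy=4,interpolation=cv2.INTER_CUBIC)
cv2.imwrite("pics/c2.png",np.hstack([f('top',360,215),f('side',330,230)]))
E
```

```text
shift cm [0.1697 0.0115 5.1877] turn -0.2346979974365873 | pos [ 0.5381 -0.1875  0.2319] phi -8.234697997436584 q [-0.4348  0.1323  1.3064  0.0002  1.7057 -0.2911]
0.02246519910340697 29.907055185908963
top [array([402.2476, 251.7065]), array([398.2439, 257.0894])]
side [array([372.646 , 248.0511]), array([370.8838, 258.0912])]
```

View pics/c2.png

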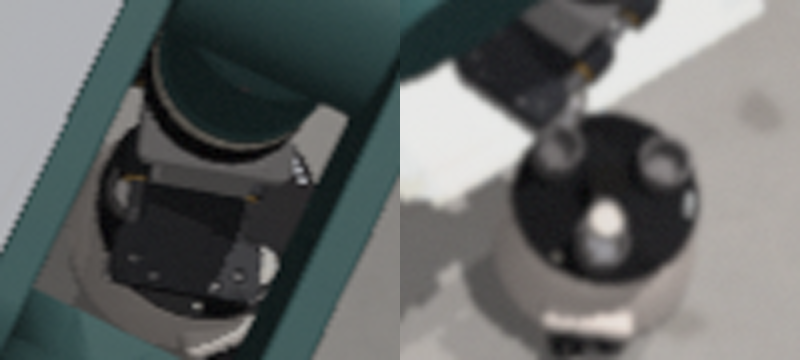

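The top view is blocked by the arm. The side view shows the fingers just above cup 2's rim at (558,147). I'll lower the vial to just above the rim and check there.

{"name": "servo_tool", "arguments": {"targets": [[0.15,0,1.5,0],[0.15,0,3,0],[0.15,0,4.3,0],[0.15,0,5,0],[0.15,0,5,0]]}}

```text
time: 6.68
tool_pos: [0.5387, -0.1841, 0.1823]
ee_rot: [-3.14, -0.001, 1.431]
wrist_force: [0.5, 0.8, 0.2]
width: 0.0223
finger_force: 29.9
```

```bash
python3 - <<'E'
from h import *
go(.5385,-.1858,.152,-8)
p=get_obs()['tool_pos']
for d in(.0126,0,-.0454):print(d,(proj('side',p+[0,0,d])-[340,235])*10)
f=lambda n,x,y:cv2.resize(snapshot(n)[y:y+60,x:x+80],None,fx=10,fy=10,interpolation=cv2.INTER_CUBIC)
cv2.imwrite("pics/c3.png",f('side',340,235))
E
```

```text
shift cm [-0.1676  0.0028  3.034 ] turn 0.015907599858844493 | pos [ 0.5387 -0.1841  0.1823] phi -7.984092400141137 q [-0.429   0.1429  1.3923  0.0001  1.608  -0.2896]
0.0126 [301.0961 209.0356]
0 [297.4549 230.2382]
-0.0454 [284.7438 304.2551]
```

View pics/c3.png

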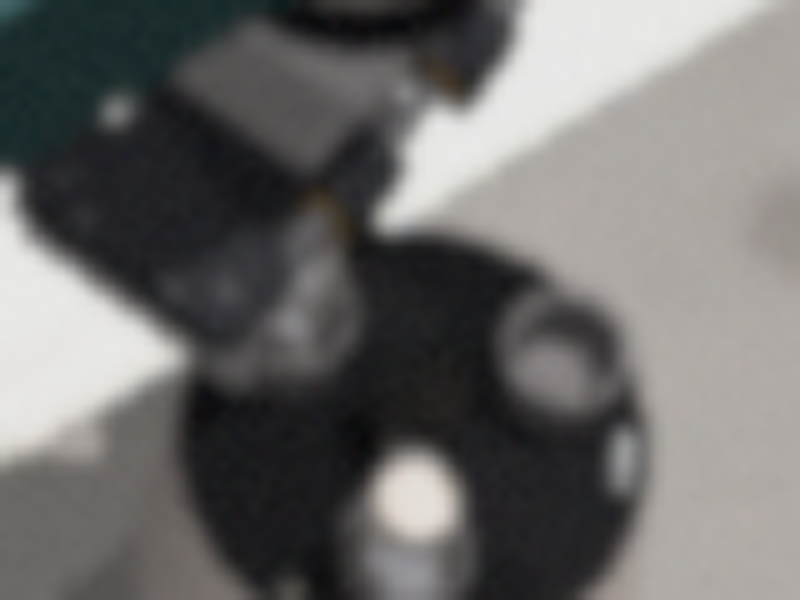

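The fingers hold the vial over cup 2, whose rim is at about (285,320) in this crop. The vial must go about 2 mm toward -y. I'll correct that and descend into the mouth.

{"name": "servo_tool", "arguments": {"targets": [[-0.2,0.05,0,0],[-0.2,0.05,0.3,0],[-0.2,0.05,0.6,0],[-0.2,0.05,0.9,0],[-0.2,0.05,1.2,0],[-0.2,0.05,1.5,0],[-0.2,0.05,1.5,0]]}}

```text
time: 7.6
tool_pos: [0.5397, -0.1861, 0.1686]
ee_rot: [3.14, -0.001, 1.431]
wrist_force: [0.9, 1.6, 1.1]
width: 0.0223
finger_force: 29.9
```

{"name": "servo_tool", "arguments": {"targets": [[0,0,0.2,0],[0,0,0.4,0],[0,0,0.6,0],[0,0,0.8,0],[0,0,1.0,0],[0,0,1.0,0]]}}

```text
time: 8.35
tool_pos: [0.5397, -0.1858, 0.1578]
ee_rot: [3.141, -0.002, 1.432]
wrist_force: [2.8, 5.2, 1.2]
width: 0.0222
finger_force: 29.9
```

{"name": "servo_tool", "arguments": {"targets": [[0.1,0.05,0,0],[0.1,0.05,0.2,0],[0.1,0.05,0.4,0],[0.1,0.05,0.4,0]]}}

```text
time: 8.85
tool_pos: [0.5399, -0.1855, 0.1538]
ee_rot: [-3.141, -0.0, 1.431]
wrist_force: [3.6, 3.1, 0.9]
width: 0.0226
finger_force: 29.9
```

{"name": "servo_tool", "arguments": {"targets": [[0.06,0.08,0,0],[0.06,0.08,0.1,0],[0.06,0.08,0.15,0],[0.06,0.08,0.15,0]]}}

```text
time: 9.35
tool_pos: [0.5404, -0.1854, 0.1532]
ee_rot: [-3.141, 0.001, 1.431]
wrist_force: [-2.3, 1.8, 4.0]
width: 0.0223
finger_force: 29.9
```

{"name": "servo_tool", "arguments": {"targets": [[0,0,0,0],[0,0,0,0],[0,0,0,0],[0,0,-0.5,0],[0,0,-2,0],[0,0,-4,0],[0,0,-6,0],[0,0,-8,0]], "claw": 140}}

```text
time: 10.35
tool_pos: [0.5411, -0.1853, 0.235]
ee_rot: [3.14, 0.001, 1.431]
wrist_force: [-0.0, 0.5, 0.2]
width: 0.0424
finger_force: 0.0
```

```bash
python3 - <<'E'
from h import *
o=get_obs();print(o['width']); go(.5354,.092,.235,25)
E
```

```text
0.04239168937389767
shift cm [27.3792 -4.4212 -0.0038] turn -33.0014659029812 | pos [ 0.5411 -0.1853  0.235 ] phi -8.00146590298121 q [-0.4291  0.1329  1.2996  0.      1.707  -0.2894]
```

{"name": "servo_tool", "arguments": {"targets": [[3,-0.5,0,-5],[7,-1.1,0,-10],[11,-1.8,0,-15],[15,-2.4,0,-20],[19,-3.1,0,-26],[23,-3.7,0,-32],[26,-4.3,0,-38],[27.3,-4.4,0,-43]], "claw": 120}}

```text
time: 11.35
tool_pos: [0.5353, 0.0931, 0.2344]
ee_rot: [3.14, 0.001, 2.187]
wrist_force: [0.3, -0.1, -0.1]
width: 0.05
finger_force: 0.0
```

{"name": "servo_tool", "arguments": {"targets": [[0,0,0,0],[0,0,3,0],[0,0,6,0],[0,0,9,0],[0,0,11,0],[0,0,11,0]]}}

```text
time: 12.1
tool_pos: [0.5342, 0.0903, 0.1214]
ee_rot: [-3.138, -0.002, 2.179]
wrist_force: [-0.9, 0.1, 0.2]
width: 0.0495
finger_force: 0.0
```

```bash
python3 - <<'E'
from h import *
go(.536,.091,.053,35)
f=lambda n,x,y:cv2.resize(snapshot(n)[y:y+75,x:x+100],None,fx=4,fy=4,interpolation=cv2.INTER_CUBIC)
p=get_obs()['tool_pos'];print((proj('side',(p[0],p[1],.066))-[217,205])*4)
cv2.imwrite("pics/c4.png",np.vstack([np.hstack([f('top',210,240),f('side',217,205)]),np.hstack([f('top',360,235),f('side',330,250)])]))
E
```

```text
shift cm [-0.0469  0.1825  6.8411] turn -0.13638064195214247 | pos [0.5342 0.0903 0.1214] phi 34.86361935804787 q [ 0.063   0.1146  1.5466 -0.0003  1.4839 -0.5454]
[261.2666 110.3305]
```

View pics/c4.png

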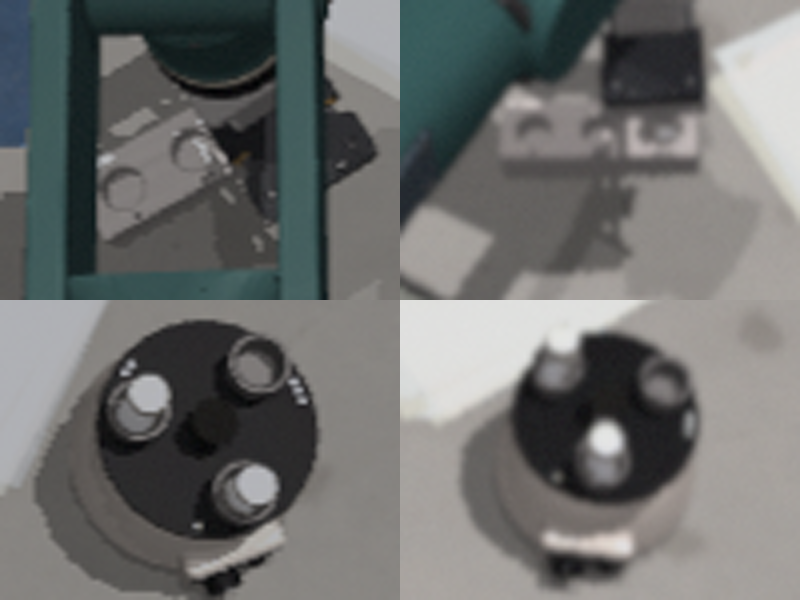

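Vial 2 stands seated in cup 2, level with vial 1 (cap at (148,392) in the lower-left crop). The gripper is over vial 3. I'll descend and grip.

{"name": "servo_tool", "arguments": {"targets": [[0,0.1,2,0],[0,0.15,4,0],[0,0.15,5.5,0],[0,0.15,6.5,0],[0,0.15,6.8,0],[0,0.15,6.8,0]]}}

```text
time: 13.05
tool_pos: [0.5367, 0.0922, 0.0551]
ee_rot: [3.141, 0.0, 2.182]
wrist_force: [-0.4, 0.5, -0.6]
width: 0.0495
finger_force: 0.0
```

{"name": "servo_tool", "arguments": {"targets": [[0,0,0,0],[0,0,0,0],[0,0,0,0],[0,0,0,0],[0,0,0,0],[0,0,0,0]], "claw": 255}}

```text
time: 13.8
tool_pos: [0.5367, 0.0922, 0.0551]
ee_rot: [3.141, 0.0, 2.181]
wrist_force: [-0.6, -0.8, 2.0]
width: 0.0217
finger_force: 30.0
```

{"name": "servo_tool", "arguments": {"targets": [[0,0,-1.5,0],[0,0,-4,0],[0,0,-7,0],[0,0,-10,0],[0,0,-13,0],[0,0,-16,0],[0,0,-18,0],[0,0,-18,0]]}}

```text
time: 14.8
tool_pos: [0.5373, 0.0922, 0.2377]
ee_rot: [3.137, 0.003, 2.182]
wrist_force: [0.4, -0.6, 0.6]
width: 0.0221
finger_force: 30.0
```

{"name": "servo_tool", "arguments": {"targets": [[-3,-1.7,0,-2],[-7.5,-4.3,0,-4],[-12,-6.9,0,-6],[-16.5,-9.4,0,-8],[-21,-12,0,-10],[-25.5,-14.6,0,-13],[-29,-16.6,0,-16],[-30.1,-17.3,0,-17]]}}

```text
time: 15.8
tool_pos: [0.5665, -0.2556, 0.2328]
ee_rot: [-3.141, -0.003, 2.476]
wrist_force: [0.3, -0.2, -0.7]
width: 0.022
finger_force: 30.0
```

{"name": "servo_tool", "arguments": {"targets": [[0,0,0,0],[0,0,0,0],[0,0,1.5,0],[0,0,3,0],[0,0,4.5,0],[0,0,5,0],[0,0,5,0]]}}

```text
time: 16.68
tool_pos: [0.5671, -0.2535, 0.184]
ee_rot: [-3.141, -0.001, 2.478]
wrist_force: [0.5, -0.3, -0.1]
width: 0.0219
finger_force: 30.0
```

```bash
python3 - <<'E'
from h import *
go(.568,-.254,.1705,52)
p=get_obs()['tool_pos']
for d in(.0109,0,-.0471):print(d,(proj('side',p+[0,0,d])-[340,235])*10)
f=lambda n,x,y:cv2.resize(snapshot(n)[y:y+60,x:x+80],None,fx=10,fy=10,interpolation=cv2.INTER_CUBIC)
cv2.imwrite("pics/c5.png",f('side',340,235))
E
```

```text
shift cm [-0.1034  0.0141  1.3473] turn -0.005274330077317707 | pos [ 0.5671 -0.2535  0.184 ] phi 51.99472566992267 q [-0.5116  0.257   1.2547  0.0001  1.6311 -1.4191]
0.0109 [589.6998 248.7776]
0 [584.7981 266.9551]
-0.0471 [564.2793 343.0477]
```

View pics/c5.png

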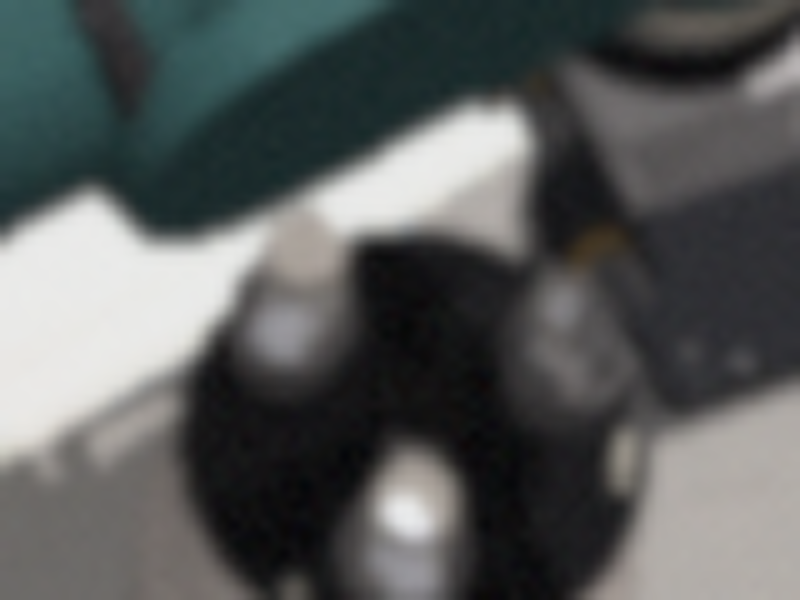

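The vial is over cup 3, whose rim is at about (565,350), and its projected underside at (564,343) matches. I'll shift 1 mm and descend.

{"name": "servo_tool", "arguments": {"targets": [[-0.1,0,0,0],[-0.1,0,0.3,0],[-0.1,0,0.6,0],[-0.1,0,0.9,0],[-0.1,0,1.2,0],[-0.1,0,1.5,0],[-0.1,0,1.7,0],[-0.1,0,1.7,0]]}}

```text
time: 17.73
tool_pos: [0.568, -0.2542, 0.1675]
ee_rot: [3.142, -0.0, 2.478]
wrist_force: [0.5, 0.2, -1.4]
width: 0.0218
finger_force: 30.0
```

Vial 3's underside is at 0.120, 9 mm inside the cup with no contact. I'll continue to the floor, expected at TCP 0.155.

{"name": "servo_tool", "arguments": {"targets": [[0,0,0.2,0],[0,0,0.4,0],[0,0,0.6,0],[0,0,0.8,0],[0,0,1.0,0],[0,0,1.0,0]]}}

```text
time: 18.48
tool_pos: [0.568, -0.2542, 0.1575]
ee_rot: [3.142, -0.0, 2.478]
wrist_force: [-0.2, -0.8, 0.2]
width: 0.022
finger_force: 30.0
```

{"name": "servo_tool", "arguments": {"targets": [[0,0,0.1,0],[0,0,0.2,0],[0,0,0.3,0],[0,0,0.3,0]]}}

```text
time: 18.98
tool_pos: [0.5682, -0.2542, 0.1551]
ee_rot: [3.141, 0.0, 2.478]
wrist_force: [-0.1, 0.6, 0.6]
width: 0.022
finger_force: 30.0
```

{"name": "servo_tool", "arguments": {"targets": [[0,0,0.1,0],[0,0,0.15,0],[0,0,0.15,0]]}}

```text
time: 19.35
tool_pos: [0.5683, -0.2543, 0.154]
ee_rot: [3.141, 0.001, 2.478]
wrist_force: [-1.1, 1.4, 5.3]
width: 0.0215
finger_force: 30.0
```

{"name": "servo_tool", "arguments": {"targets": [[0,0,0,0],[0,0,0,0],[0,0,0,0],[0,0,-0.5,0],[0,0,-2,0],[0,0,-4,0],[0,0,-6,0],[0,0,-8,0]], "claw": 140}}

```text
time: 20.35
tool_pos: [0.5684, -0.2544, 0.2355]
ee_rot: [3.141, 0.002, 2.478]
wrist_force: [0.5, 0.1, 0.1]
width: 0.0425
finger_force: 0.0
```

```bash
python3 - <<'E'
from h import *
go(.5342,-.2279,.165,52)
E
```

```text
shift cm [ 4.3259 -0.0191  7.0511] turn -0.006349312336159581 | pos [ 0.5684 -0.2544  0.2355] phi 51.99365068766383 q [-0.5119  0.2476  1.1647  0.0001  1.7272 -1.4193]
```

{"name": "servo_tool", "arguments": {"targets": [[1,0,0,0],[2.5,0,0,0],[3.8,0,0,0],[4.3,0,0,0],[4.3,0,0,0],[4.3,0,0,0],[4.3,0,0,0],[4.3,0,0,0]], "claw": 255}}

```text
time: 21.35
tool_pos: [0.5344, -0.2279, 0.2331]
ee_rot: [3.142, -0.0, 2.478]
wrist_force: [-0.4, -0.6, 0.7]
width: 0.0007
finger_force: 0.0
```

```bash
python3 - <<'E'
from h import *
go(.5342,-.2279,.151,52); print(get_obs()['width'])
f=lambda n,x,y:cv2.resize(snapshot(n)[y:y+75,x:x+100],None,fx=4,fy=4,interpolation=cv2.INTER_CUBIC)
cv2.imwrite("pics/c6.png",np.hstack([f('top',360,235),f('side',330,235)]))
E
```

```text
shift cm [ 0.0179 -0.0103  8.2088] turn -0.011322418205853084 | pos [ 0.5344 -0.2279  0.2331] phi 51.98867758179415 q [-0.5008  0.1552  1.2782  0.0001  1.7084 -1.4081]
0.0006677859617357366
```

View pics/c6.png

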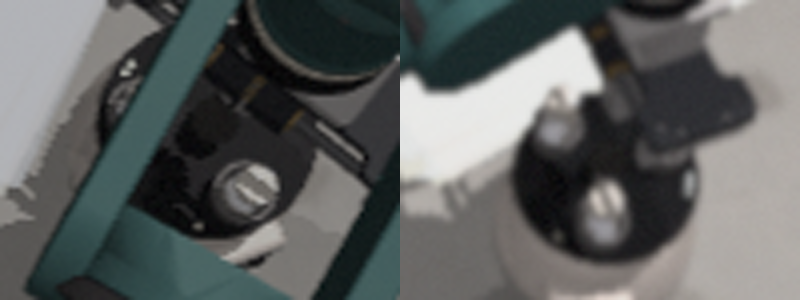

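Vials 1 and 2 stand, and vial 3 is hidden by the gripper; its floor contact at the right height vouches for it. The closed fingers are over the pad, so I'll go down to just above it.

{"name": "servo_tool", "arguments": {"targets": [[0,0,2,0],[0,0,4,0],[0,0,6,0],[0,0,7.2,0],[0,0,7.8,0],[0,0,7.8,0],[0,0,7.8,0]]}}

```text
time: 22.32
tool_pos: [0.5347, -0.228, 0.1562]
ee_rot: [3.141, 0.002, 2.478]
wrist_force: [-0.2, -0.2, -0.1]
width: 0.0006
finger_force: 0.0
```

{"name": "servo_tool", "arguments": {"targets": [[0,0,0.2,0],[0,0,0.4,0],[0,0,0.6,0],[0,0,0.8,0],[0,0,0.8,0],[0,0,0.8,0]]}}

```text
time: 23.08
tool_pos: [0.5343, -0.2278, 0.1487]
ee_rot: [3.141, 0.001, 2.478]
wrist_force: [-2.3, 0.9, 6.0]
width: 0.0005
finger_force: 2.8
```

{"name": "servo_tool", "arguments": {"targets": [[0,0,0.2,0],[0,0,0.4,0],[0,0,0.6,0],[0,0,0.65,0],[0,0,0.65,0],[0,0,0.65,0]]}}

```text
time: 23.82
tool_pos: [0.5344, -0.2278, 0.1437]
ee_rot: [3.141, 0.002, 2.478]
wrist_force: [-4.1, 1.3, 10.4]
width: 0.0004
finger_force: 5.2
```

{"name": "servo_tool", "arguments": {"targets": [[0,0,0.1,0],[0,0,0.2,0],[0,0,0.2,0],[0,0,0.2,0]]}}

```text
time: 24.32
tool_pos: [0.5344, -0.2278, 0.1422]
ee_rot: [3.141, 0.002, 2.478]
wrist_force: [-4.2, 2.0, 12.5]
width: 0.0009
finger_force: 6.0
```

```bash
python3 - <<'E'
from h import *
f=lambda n,x,y:cv2.resize(snapshot(n)[y:y+75,x:x+100],None,fx=4,fy=4,interpolation=cv2.INTER_CUBIC)
cv2.imwrite("pics/c7.png",np.hstack([f('top',360,235),f('side',330,235)]))
o=get_obs();print(o['tool_pos'],o['wrist_force'],o['time'])
E
```

```text
[ 0.5344 -0.2278  0.1422] [-3.8046  1.989  12.2337] 24.425
```

View pics/c7.png

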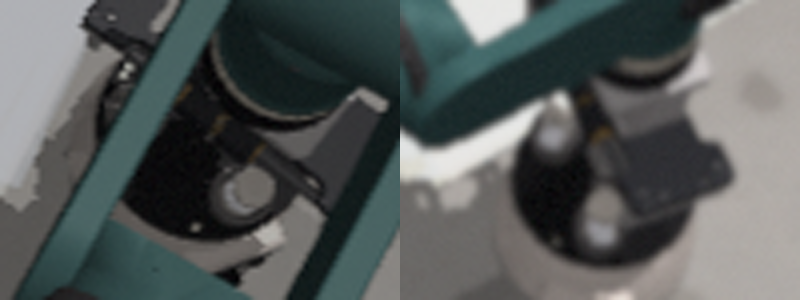

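The head is pressed about 8 mm (TCP z 0.142, 12.3 N, as expected). Vials 1 and 2 stand clear of the fingers, and I'm handing in.

```bash
python3 -c "
from bench import *
print(close_job())"
```

```text
the job is handed in; nothing more can be done
None
```

The job is handed in: vials 2 and 3 are in their cups and the pad is held down about 8 mm at 12 N. The gripper hid vial 3 from both cameras, so its seating rests on cup-floor contact at the right height.

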